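# Set the mitre box one stop round

### The job

The hand mitre box on the bench is pinned at square: move it to the next mitre stop. Hook a fingertip through the upright pull ring at the front of its swinging guide arm, lift the spring index pin out of its hole without gripping or forcing the ring, swing the arm one hole away from the robot, and let the pin spring fully home in that hole. Leave the moulding on the mitre box and everything else on the bench where it lies.

Things in the scene. Friction and masses are not known exactly. Their poses are not given: they have to be found in the camera images.
- mitre_box: hand mitre box, grey cast metal, 450 mm wide (its y), bolted down. Origin on the bench top below the arm's pivot; its x points from its front (the index plate) to its back fence, z up. It stands sideways to the robot: its front faces the robot's right within 16 degrees, its y points at the robot's side. Work table 50 mm high with a round turntable in it (172 mm); fence at the back 50 mm higher.
- pivot_axis (a point): vertical axis on which the guide arm swings, at table height (50 mm); axes as of the mitre box. The arm is a grey bar 44 mm wide, its top 40 mm above the bench, from under the turntable to 252 mm in front of the pivot. It carries two blade-guide frames (upright steel rods, 48 mm wide, 170 mm high), 122 mm in front of and 128 mm behind the pivot; the saw is taken out.
- next_hole (a point): mouth of the hole to go to: the first from the middle one away from the robot; axes as of the mitre box. The aluminium index plate, an arc at the front (top 22 mm high), has 7 round holes 11.6 mm wide, 200 mm from the pivot, 15 degrees (0.262 rad, 52 mm along the arc) apart. The middle one is square; the pin is in it at the start.
- guide_arm (a joint): swing of the guide arm in rad: 0 = square (middle hole), positive = counter-clockwise from above, front end swung away from the robot, 0.262 = the next hole that way; stops at -0.86 and 0.86. With the pin out it swings with 1 to 2 N of drag at the ring and stays where it is left.
- index_pin (a joint): lift of the index pin in m: 0 = home in a hole, 0.013 = nose just clear of the plate (it rides there between holes), 0.026 = upper stop. Upright on the arm 200 mm from the pivot, in a dark housing 26 mm wide, top 60 mm above the bench. Spring: 5 N down when home, 10 N at the stop. Round nose: let go within 3 mm of a hole's centre it slips in by itself; 0.8 mm play in the hole.
- pull_ring (a joint): turn of the ring's eye on the pin in rad about the vertical, positive counter-clockwise from above: 0 = ring plane square across the arm (a finger passes through along the arm); range -0.9 to 0.9. It turns easily and stays where it is left. Its wire is polished and oily: a pinch slips off. Over 30 N on the ring counts as gripping or forcing it.
- ring_center (a point): centre of the pull ring: stiff upright ring of 5 mm steel wire, 44 mm inside, 54 mm outside, on top of the index pin; 98 mm above the bench when the pin is home, rises with it. x: the ring's axis, level, pointing from the box's front roughly to the pivot; y across in the ring's plane; z up. Its foot is an 11 mm collar, top 76 mm high. Hook its top wire (underside 22 mm above this point).
- moulding: loose length of pale wooden moulding, 300 x 34 x 18 mm, lying on the mitre box's table along the fence; origin: centre of its underside. Leave it
- offcut: loose pale wooden offcut with one mitred end, 80 x 44 x 18 mm, on the bench in front of the index plate; origin: under its middle. Leave it
- tape_measure: tape measure, 66 x 32 x 60 mm high, on the bench behind the mitre box's fence; origin: centre of its underside. Leave it
- pencil: carpenter's pencil, 168 mm long, 7.5 mm thick, lying on the robot's half of the mitre box's table; origin: under its middle. Leave it
- glue: white glue bottle, 58 mm wide, 185 mm high, standing on the bench; origin: centre of its foot. Leave it
- screw_jar: glass jar with steel lid, 72 mm wide, 85 mm high, standing on the bench; origin: centre of its foot. Leave it
- try_square: try square with wooden stock (115 mm) and steel blade (155 mm), 19 mm high, lying on the bench; origin: under the middle of the stock. Leave it
- bar_clamp: one-hand bar clamp, 300 mm long, 32 mm high, lying on the bench; origin: under the middle of its bar. Leave it

How it is judged (in metres and radians):
On the way, in this order (a step that is already met when the one before it is completed fails the run):
1. the index pin is lifted clear by the ring, the arm still at square (value of joint index_pin above 0.011 m and value of joint guide_arm between -0.05 and 0.05 rad and contact force between the fingers and pull_ring above 1 N), for 0.1 s.
2. the arm swings away from the robot with the pin up (value of joint index_pin above 0.008 m and value of joint guide_arm above 0.12 rad).
3. the pin has dropped fully into the next hole (value of joint guide_arm between 0.245 and 0.279 rad and value of joint index_pin below 0.003 m), for 0.2 s.
At the end, for the whole second after the job is handed in: The guide arm stands in the first hole from square away from the robot (0.245 to 0.279 rad) at rest, the index pin is fully home (lifted less than 3 mm), and every loose thing lies within 20 mm of where it was (all of step 3 and velocity of joint guide_arm between -0.03 and 0.03 rad/s and distance of each of moulding, offcut, tape_measure, pencil, glue, screw_jar, try_square, bar_clamp from where it was at the start of the episode below 0.02 m); the robot touches nothing.
It fails at once if the pin drops into another hole (past the next one, or the other way) (value of joint index_pin below 0.006 m and (value of joint guide_arm above 0.4 rad or value of joint guide_arm below -0.15 rad)).
It fails at once if the ring is gripped or forced (over 30 N) (contact force between the fingers and pull_ring above 30 N).
It fails at once if the arm is swung towards the robot (value of joint guide_arm below -0.1 rad).
It fails at once if a bystander is pushed aside, lifted or carried (over 20 mm) (distance of any of moulding, offcut, tape_measure, pencil, glue, screw_jar, try_square, bar_clamp from where it was at the start of the episode above 0.02 m).
It also fails if it takes over 48 s, if anything falls off the work surface, if the arm or the gripper's body presses on something with over 40 N, if the wrist force passes 120 N, or if a joint passes its speed limit or range.

### The arm

A 7-joint arm with a two-finger parallel gripper is mounted at the origin on the work surface. World frame = base frame: x ahead of the robot, y to its left, z up, the work surface at z = 0. Lengths are in m, angles in degrees, forces in N, time in s.
With the tool pointing down it reaches from about 0.425 to 0.95 m from the base axis. Payload 16.7 kg.
Tool frame: the origin (TCP) lies at the very end of the fingers, on their centre line; the grasp point (between the pads) lies 19 mm behind it; z points along the fingers, y is the direction in which the jaws open and shut (so a half turn about z gives the same grasp; the last joint's range is limited). The gripper opens to 94 mm and grips with 3 to 60 N. Pads are 16 mm wide; open, the fingers measure 119 mm over their backs; the gripper's body (75 mm by 177 mm) begins 78 mm behind the grasp point.
Start: joints at [-78.581, 24.414, 4.234, 92.017, -1.954, 63.644, -3.845], TCP at [0.231, 0.634, 0.205] pointing down, gripper open.
Joint ranges: [-163.25, 163.25], [-28.42, 122.38], [-70.27, 78.77], [12.13, 141.07], [-58.53, 238.53], [9.26, 117.41], [-156.51, 156.51]. Speed limits (degrees/s): [108.29, 108.29, 136.94, 136.94, 172.46, 172.46, 172.46].

### API

Orientations are given as a 3x3 rotation matrix whose columns are the frame's x, y, z axes.
In Python, from plant import monitor, viewer, close_job gives the robot as it stands.
- The arm moves only by the tool arm_command, never from a script. Its argument "motion" is a list of rows, each a list of 7 numbers: the closure, from 0 (fully open) to 1 (shut), then the shift along the world's x, y, z in units of 25 mm (1.0 is 25 mm), then the turn, a rotation vector about the world's x, y, z in rad. In form: [[grip, tx, ty, tz, ax, ay, az], ...]. A call has 1 to 12 rows; each row is the pose to reach, as a shift and turn from the pose commanded when the call began; what a row does not reach only later rows make up. A row lasts 1/10 s, in which the tool goes at most 50 mm and 8.59 degrees, less where a joint would pass 70% of its speed; a pose out of reach is approached as far as the arm can. A call with a gripper value outside its range is refused whole. The fingers move at their own pace and stop on an object; the grip force is fixed at half the most. Time passes only in rows, so rows that repeat a pose let the fingers close. It gives the time, the measured TCP pose, the force and the opening at its end, in the units of the state.
- monitor.read_state(): the state, without advancing time (a new reading comes with each control period).
- viewer.read_camera(name): name is "side" or "top"; returns a dict with "color" (400x640x3 uint8, red, green, blue), "fx", "fy", "cx", "cy" (pixels), "k1" (the pictures are not rectified: a ray, as slopes to the right and down, at radius r is drawn at 1 + k1 r^2 times it, then the intrinsics apply), "origin" and "orientation" of the camera in the world. Camera axes: x right, y down, z forward; pixel columns grow to the right and rows downward; lengths in m; the calibration is good to about 2 mm. A picture is of the moment at which its call begins. There is no depth.
- close_job(): hands the job in, once; it reports no verdict.
The state is a dict: "time": time; "joint_pos": joint angles; "joint_velocities": joint speeds; "joint_efforts": joint torques, N m; "ee_pos": TCP position; "orientation": TCP orientation; "force": force on the tool from outside, world axes, zero at the start; "ft_torque": the same for the moment, N m; "width": finger opening in m.
Only numpy, scipy, OpenCV 4.12 (cv2) and the standard library are available. Lean on these libraries where they do the work, as an engineer would, in place of code of your own. Each camera call takes 0.05 s, during which the arm holds its last target.

## Working session

There is one attempt and no reset: what is moved stays moved. The work goes in short steps, Python scripts to look and compute and a tool call to move; the robot and the scene stay as the last step left them, time stands still between calls to the robot, and variables do not carry over. Pictures are saved under pics/ and viewed, and the job is handed in when it is done.

Besides the shell and the picture viewer there is one more tool, called after "Emit:" as a command line: name --pt "numbers of a row" for each row, then --argument value for the rest. arm_command: Moves the arm, as the interface text tells. Its arguments: {"type":"object","properties":{"motion":{"type":"array","items":{"type":"array","items":{"type":"number"}}}},"required":["motion"]}

```bash
ls; mkdir -p pics
python3 - <<'E'
from plant import monitor, viewer
import cv2, numpy as np
s=monitor.read_state(); print({k:np.round(v,3).tolist() for k,v in s.items()})
for n in("side","top"):
    c=viewer.read_camera(n); cv2.imwrite(f"pics/{n}0.png",c["color"][:,:,::-1]); np.savez(f"{n}0.npz",**c)
    print(n,{k:np.round(v,4).tolist() for k,v in c.items() if k!="color"})
E
```

```text
pics
{'time': 0.0, 'joint_pos': [-78.582, 24.447, 4.231, 92.053, -1.953, 63.645, -3.843], 'joint_velocities': [0.026, 0.076, -0.048, -0.048, 0.025, -0.017, -0.006], 'joint_efforts': [0.002, -93.582, 3.668, -45.419, -0.049, 0.02, 0.0], 'ee_pos': [0.231, 0.634, 0.205], 'orientation': [[-0.94, 0.342, -0.0], [0.342, 0.94, -0.001], [-0.0, -0.001, -1.0]], 'force': [-1.043, 0.04, -0.505], 'ft_torque': [0.014, -0.058, -0.012], 'width': 0.094}
side {'fx': 461.0775, 'fy': 461.0775, 'cx': 324.1333, 'cy': 193.6585, 'k1': -0.0826, 'origin': [0.2029, -1.1272, 0.8116], 'orientation': [[0.9518, -0.1617, 0.2607], [-0.3068, -0.4966, 0.8119], [-0.0018, -0.8528, -0.5223]]}
top {'fx': 392.2541, 'fy': 392.2541, 'cx': 321.9161, 'cy': 202.6566, 'k1': 0.0017, 'origin': [0.3286, -0.0117, 1.198], 'orientation': [[-0.012, -0.9813, 0.192], [-0.9999, 0.0127, 0.0021], [-0.0045, -0.1919, -0.9814]]}
```

View pics/side0.png

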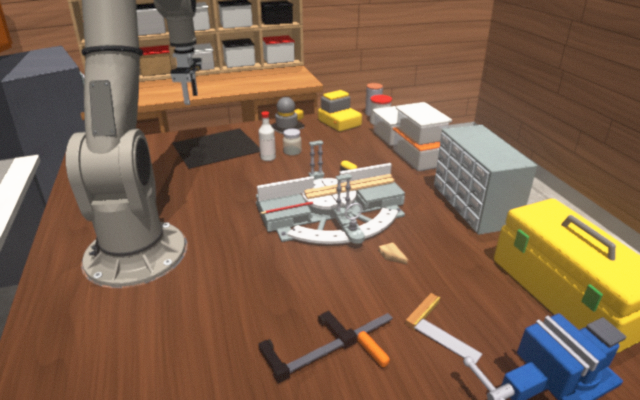

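View pics/top0.png

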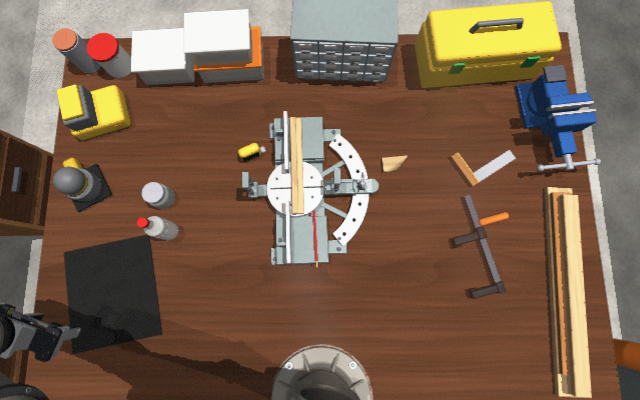

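Both views show the mitre box in the middle: pivot near (295,188) and pin near (362,187) in the top view, and ring near (355,225) in the side view. I'll zoom in on these next.

Run:
```python
import cv2
a=cv2.imread("pics/side0.png")[130:260,240:420]; cv2.imwrite("pics/side0z.png",cv2.resize(a,None,fx=4.4,fy=4.4,interpolation=cv2.INTER_CUBIC))
a=cv2.imread("pics/top0.png")[100:280,230:420]; cv2.imwrite("pics/top0z.png",cv2.resize(a,None,fx=3.3,fy=3.3,interpolation=cv2.INTER_CUBIC))
```

```text
(no output)
```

View pics/side0z.png

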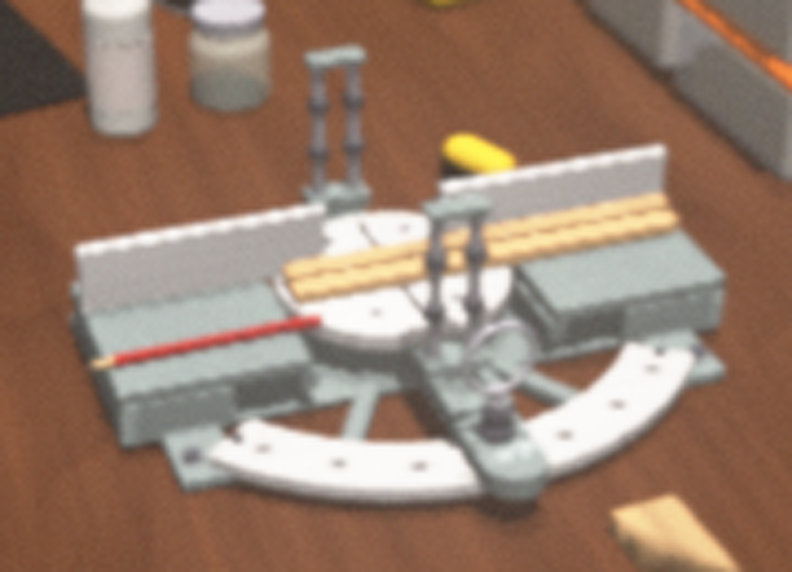

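View pics/top0z.png

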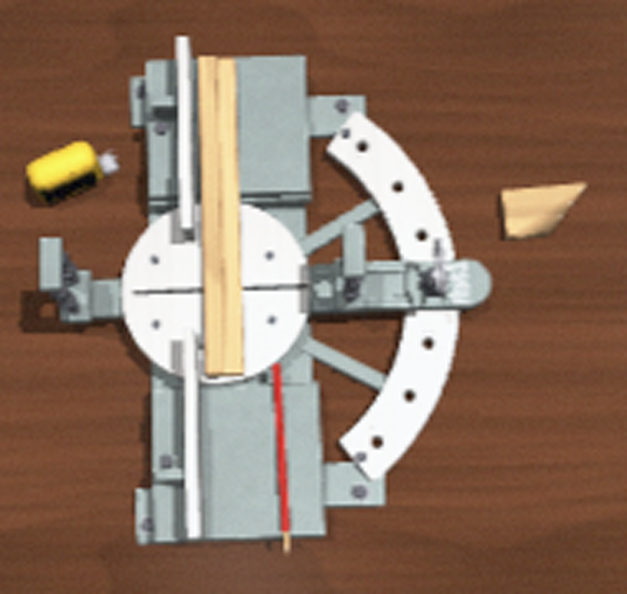

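```bash
cat > h.py <<'E'
import numpy as np, cv2
def load(f): return dict(np.load(f))
def ray(c,u,v):
    K=np.array([[c["fx"],0,c["cx"]],[0,c["fy"],c["cy"]],[0,0,1.]])
    p=cv2.undistortPoints(np.array([[[u,v]]],float),K,np.array([c["k1"],0,0,0.]))[0,0]
    d=c["orientation"]@np.array([p[0],p[1],1.]); return c["origin"],d/np.linalg.norm(d)
def onz(c,u,v,z):
    o,d=ray(c,u,v); return o+d*(z-o[2])/d[2]
def proj(c,P):
    K=np.array([[c["fx"],0,c["cx"]],[0,c["fy"],c["cy"]],[0,0,1.]])
    R=c["orientation"].T
    return cv2.projectPoints(np.atleast_2d(P).astype(float),cv2.Rodrigues(R)[0],-R@c["origin"],K,np.array([c["k1"],0,0,0.]))[0][:,0]
def tri(a,b):
    A=np.zeros((3,3));y=np.zeros(3)
    for o,d in(a,b):
        M=np.eye(3)-np.outer(d,d);A+=M;y+=M@o
    P=np.linalg.solve(A,y)
    return P,[np.linalg.norm(np.cross(P-o,d)) for o,d in(a,b)]
E
python3 - <<'E'
from h import *
from scipy.optimize import least_squares
def refine(c,z0,s,off,pts,r=3):
    g=cv2.cvtColor(c["color"],cv2.COLOR_RGB2GRAY).astype(float); out=[]
    for x,y in pts:
        u,v=x/s+off[0],y/s+off[1]
        for _ in range(4):
            ui,vi=int(round(u)),int(round(v))
            w=g[vi-r:vi+r+1,ui-r:ui+r+1]; w=np.clip(np.median(w)-15-w,0,None)
            yy,xx=np.mgrid[vi-r:vi+r+1,ui-r:ui+r+1]; 
            if w.sum()==0: break
            u,v=(w*xx).sum()/w.sum(),(w*yy).sum()/w.sum()
        out.append((u,v))
    return out
ks=np.array([3,2,1,-1,-2,-3])*np.pi/12
T=load("top0.npz");S=load("side0.npz")
pt=refine(T,0,3.3,(230,100),[(362,146),(398,187),(421,236),(428,342),(409,395),(377,442)])
ps=refine(S,0,4.4,(240,130),[(653,369),(617,404),(566,434),(419,465),(339,462),(264,448)])
print(np.round(pt,1).tolist(),np.round(ps,1).tolist())
def fit(W,n):
    W=np.array(W)[:,:2]
    # hole angle phi=front dir + k ; front dir angle f
    def res(p):
        return (W-np.c_[p[0]+.2*np.cos(p[2]+ks),p[1]+.2*np.sin(p[2]+ks)]).ravel()
    r=least_squares(res,[.36,.1,-np.pi/2]); print(n,r.x[:2].round(4),np.degrees(r.x[2]).round(2),"res mm",(r.fun*1e3).round(1)); return r.x
a=fit([onz(T,*p,.022) for p in pt],"top")
b=fit([onz(S,*p,.022) for p in ps],"side")
E
```

```text
[[339.3, 143.9], [350.1, 156.2], [357.5, 171.0], [359.3, 203.6], [353.6, 219.5], [343.8, 233.5]] [[388.2, 206.8], [380.0, 221.5], [368.0, 228.5], [334.9, 235.5], [316.6, 234.8], [299.3, 231.5]]
top [0.6008 0.0712] -88.47 res mm [ 0.2  0.1 -0.   0.2 -0.4 -0.3  0.1 -0.   0.1  0.1  0.1  0. ]
side [0.5956 0.0726] -85.28 res mm [ 15.7  19.6  -2.8 -11.1  -3.9  -9.   -3.9  -3.   -3.1   0.5  -1.9   3. ]
```

Run:
```python
from h import *
T=load("top0.npz");S=load("side0.npz")
f=np.radians(-88.47);p=np.array([.6008,.0712]);F=np.array([np.cos(f),np.sin(f)])
c=np.r_[p+.2*F,.098];print(c,"next",p+.2*np.array([np.cos(f+.2618),np.sin(f+.2618)]))
for n,C in(("top",T),("side",S)):
    print(n,proj(C,c),"top wire",proj(C,c+[0,0,.0245]),"collar",proj(C,c+[0,0,-.022]))
    u,v=proj(C,c)[0];x0,y0=int(u)-22,int(v)-20
    im=cv2.resize(C["color"][y0:y0+36,x0:x0+48,::-1],None,fx=16,fy=16,interpolation=cv2.INTER_CUBIC)
    cv2.circle(im,(int((u-x0+.5)*16),int((v-y0+.5)*16)),4,(0,0,255),-1)
    cv2.imwrite(f"pics/{n}_ring.png",im);print(x0,y0)
ps=[(380,221.5),(368,228.5),(334.9,235.5),(316.6,234.8),(299.3,231.5)]
for q,k in zip(ps,[2,1,-1,-2,-3]):
    a=f+k*np.pi/12; print(k,(onz(S,*q,.022)[:2]-p-.2*np.array([np.cos(a),np.sin(a)])).round(4))
```

```text
[ 0.60614007 -0.1287287   0.098     ] next [ 0.65770359 -0.12053414]
top [[362.98007875 180.92502041]] top wire [[363.83209251 178.78966688]] collar [[362.245263  182.7666548]]
340 160
side [[352.3113739  210.62511716]] top wire [[352.579763   203.24799138]] collar [[352.07392256 217.12402787]]
330 190
2 [ 0.0015 -0.0037]
1 [ 0.0014 -0.0043]
-1 [ 0.0018 -0.0038]
-2 [ 0.0019 -0.0031]
-3 [ 0.0012 -0.0031]
```

View pics/side_ring.png

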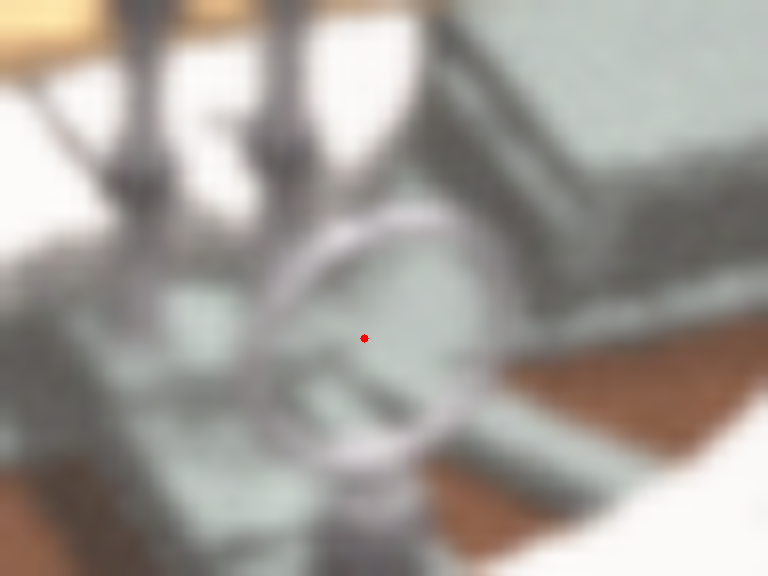

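View pics/top_ring.png

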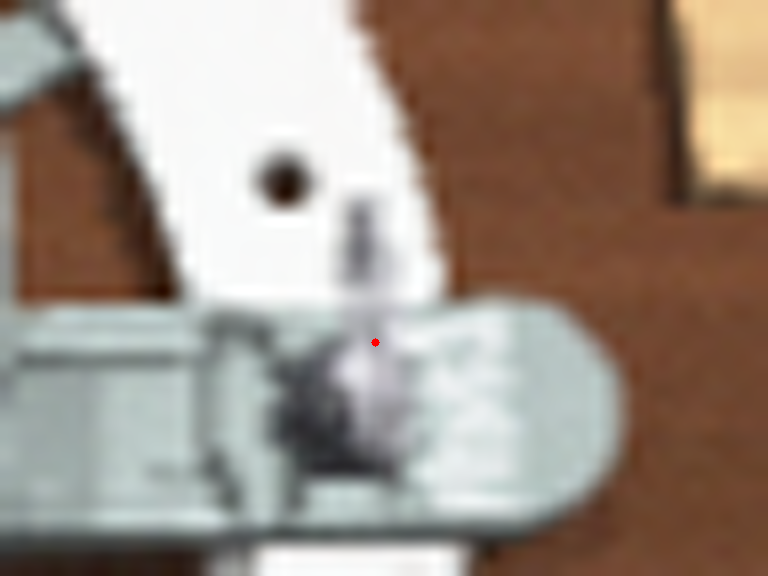

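Run:
```python
from h import *
T=load("top0.npz");S=load("side0.npz")
px=lambda x,y,o:(o[0]+x/16-.5,o[1]+y/16-.5)
L=onz(S,*px(256,372,(330,190)),.098);R=onz(S,*px(503,302,(330,190)),.098)
d=R-L;print("side",L,R,np.linalg.norm(d),np.degrees(np.arctan2(d[1],d[0])),"ctr",(L+R)/2)
t=onz(T,*px(361,203,(340,160)),.098);c=np.array([.6061,-.1287,.098]);d=t-c;print("top",t,np.linalg.norm(d),np.degrees(np.arctan2(d[1],d[0])))
for a in(-40,-20,0,20,40):
    h=.0245*np.array([np.cos(np.radians(a)),np.sin(np.radians(a)),0])
    print(a,(proj(S,c+h)-proj(S,c))[0]*16,(proj(T,c+h)-proj(T,c))[0]*16)
```

```text
side [ 0.58436324 -0.13283568  0.098     ] [ 0.63333301 -0.12555545  0.098     ] 0.04950798259703287 8.456109595346051 ctr [ 0.60884812 -0.12919557  0.098     ]
top [ 0.63226738 -0.12690728  0.098     ] 0.026228722239443242 3.9191941333293947
-40 [133.32103569  29.15937542] [  83.68498644 -101.76062189]
-20 [140.35047194   2.61517282] [  42.1839449  -123.96237739]
0 [130.46176468 -23.9510556 ] [  -4.34249587 -131.25204647]
20 [105.09676842 -47.38200756] [ -50.34547801 -122.77232158]
40 [ 67.44256292 -64.97664122] [-90.33839588 -99.52397097]
```

The holes put the pivot at (0.601, 0.071) and the front direction at -88.5°. That places the ring at about (0.607, -0.129, 0.098), turned only a few degrees. I'll close the fingers and go over high to the robot's right side.

Emit:
arm_command --pt "1 0 0 2 0 0 0" --pt "1 0.8 -0.8 4 0 0 -0.05" --pt "1 2 -2.2 5.5 0 0 -0.12" --pt "1 3.2 -3.6 6 0 0 -0.2" --pt "1 4.5 -5.2 6 0 0 -0.28" --pt "1 5.8 -6.8 6 0 0 -0.36" --pt "1 7 -8.3 6 0 0 -0.44" --pt "1 8.3 -9.8 6 0 0 -0.52" --pt "1 9.4 -11.3 6 0 0 -0.6" --pt "1 10.2 -12.8 6 0 0 -0.66" --pt "1 10.8 -14.2 6 0 0 -0.7" --pt "1 10.8 -14.2 6 0 0 -0.7"

```text
time: 1.3
ee_pos: [0.5032, 0.2734, 0.3558]
orientation: [[-0.49, 0.871, 0.001], [0.871, 0.49, -0.001], [-0.001, 0.0, -1.0]]
force: [-0.4, 0.4, -0.2]
width: 0.0019
```

Emit:
arm_command --pt "1 0.5 -1.7 0 0 0 -0.04" --pt "1 1 -3.4 0 0 0 -0.08" --pt "1 1.4 -5.1 0 0 0 -0.13" --pt "1 1.8 -6.8 0 0 0 -0.17" --pt "1 2.1 -8.5 0 0 0 -0.22" --pt "1 2.3 -10.2 0 0 0 -0.26" --pt "1 2.5 -12 0 0 0 -0.31" --pt "1 2.6 -13.8 0 0 0 -0.36" --pt "1 2.7 -15.6 0 0 0 -0.41" --pt "1 2.8 -17.4 0 0 0 -0.46" --pt "1 2.9 -19.2 0 0 0 -0.51" --pt "1 3 -20.5 0 0 0 -0.51"

```text
time: 2.5
ee_pos: [0.5753, -0.2356, 0.3554]
orientation: [[-0.009, 1.0, -0.0], [1.0, 0.009, -0.0], [-0.0, -0.0, -1.0]]
force: [0.1, 0.5, -0.3]
width: 0.0004
```

Run:
```python
from plant import monitor
import numpy as np
s=monitor.read_state(); print({k:np.round(v,3).tolist() for k,v in s.items()})
```

```text
{'time': 2.5, 'joint_pos': [-17.837, 17.125, 44.617, 89.647, -12.168, 78.251, 28.511], 'joint_velocities': [34.076, 18.961, 3.241, -17.728, -13.823, 5.116, 39.973], 'joint_efforts': [-6.37, -70.17, 12.357, -45.845, 0.702, -0.232, -2.779], 'ee_pos': [0.575, -0.236, 0.355], 'orientation': [[-0.009, 1.0, -0.0], [1.0, 0.009, -0.0], [-0.0, -0.0, -1.0]], 'force': [0.075, 0.482, -0.302], 'ft_torque': [-0.016, 0.002, -0.031], 'width': 0.0}
```

Emit:
arm_command --pt "1 0.2 0 0 0.13 0 0" --pt "1 0.4 0 0 0.26 0 0" --pt "1 0.6 0 -0.3 0.39 0 0" --pt "1 0.8 0 -0.6 0.52 0 0" --pt "1 1 0 -1 0.65 0 0" --pt "1 1 0 -1.4 0.78 0 0" --pt "1 1 0 -1.7 0.91 0 0" --pt "1 1 0 -2 1.05 0 0" --pt "1 1 0 -2 1.05 0 0" --pt "1 1 0 -2 1.05 0 0"

```text
time: 3.5
ee_pos: [0.6007, -0.2336, 0.3045]
orientation: [[-0.01, 1.0, -0.0], [0.499, 0.006, 0.867], [0.867, 0.009, -0.499]]
force: [-0.4, 0.3, 0.2]
width: 0.0003
```

Run:
```python
from plant import monitor,viewer
import numpy as np,cv2
s=monitor.read_state(); print({k:np.round(v,3).tolist() for k,v in s.items()})
c=viewer.read_camera("side");cv2.imwrite("pics/side1.png",c["color"][:,:,::-1])
```

```text
{'time': 3.5, 'joint_pos': [22.573, 44.094, 27.055, 75.4, -56.551, 114.087, 52.414], 'joint_velocities': [-2.302, -3.057, 1.084, -0.943, 0.213, -0.162, -0.012], 'joint_efforts': [4.045, -110.564, 14.703, -37.285, -2.849, 4.066, 0.03], 'ee_pos': [0.601, -0.234, 0.304], 'orientation': [[-0.01, 1.0, -0.0], [0.499, 0.006, 0.867], [0.867, 0.009, -0.499]], 'force': [-0.405, 0.292, 0.229], 'ft_torque': [-0.797, 0.076, -0.054], 'width': 0.0}
```

View pics/side1.png

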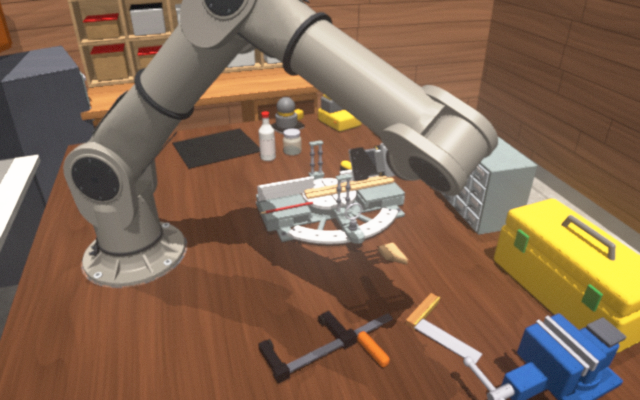

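The arm reached the pose, but wrist joints 5 and 6 are close to their limits. I'll ease the tilt and azimuth, then descend to a point 60 mm short of the ring along the finger axis.

Emit:
arm_command --pt "1 0 0 -0.5 -0.04 0.005 -0.1" --pt "1 0 0 -1.2 -0.087 0.009 -0.21" --pt "1 0 0.3 -2.2 -0.087 0.009 -0.21" --pt "1 0 0.6 -3.4 -0.087 0.009 -0.21" --pt "1 0 1 -4.6 -0.087 0.009 -0.21" --pt "1 0 1.4 -5.5 -0.087 0.009 -0.21" --pt "1 0 1.6 -6 -0.087 0.009 -0.21" --pt "1 0 1.6 -6 -0.087 0.009 -0.21" --pt "1 0 1.6 -6 -0.087 0.009 -0.21"

```text
time: 4.45
ee_pos: [0.6014, -0.1936, 0.1571]
orientation: [[0.105, 0.979, 0.172], [0.563, -0.201, 0.802], [0.82, 0.012, -0.573]]
force: [0.4, -0.9, 0.3]
width: 0.0005
```

```bash
cat > look.py <<'E'
import sys
from plant import monitor,viewer
from h import *
tag,names=sys.argv[1],sys.argv[2].split(",")
s=monitor.read_state(); print({k:np.round(s[k],4).tolist() for k in("time","joint_pos","ee_pos","force","orientation")})
for n in names:
    c=viewer.read_camera(n);np.savez(f"{n}{tag}.npz",**c)
    u,v=proj(c,[.607,-.129,.11])[0];x0,y0=int(u)-50,int(v)-38
    cv2.imwrite(f"pics/{n}{tag}.png",cv2.resize(c["color"][y0:y0+75,x0:x0+100,::-1],None,fx=7,fy=7,interpolation=cv2.INTER_CUBIC));print(n,x0,y0)
E
python3 look.py 2 side,top
```

```text
{'time': 4.45, 'joint_pos': [23.8721, 42.5237, 19.5353, 93.1973, -57.631, 89.4311, 55.8347], 'ee_pos': [0.6014, -0.1936, 0.1571], 'force': [0.3629, -0.8803, 0.3225], 'orientation': [[0.1053, 0.9795, 0.1718], [0.5629, -0.2011, 0.8017], [0.8198, 0.0122, -0.5725]]}
side 302 169
top 313 141
```

View pics/side2.png

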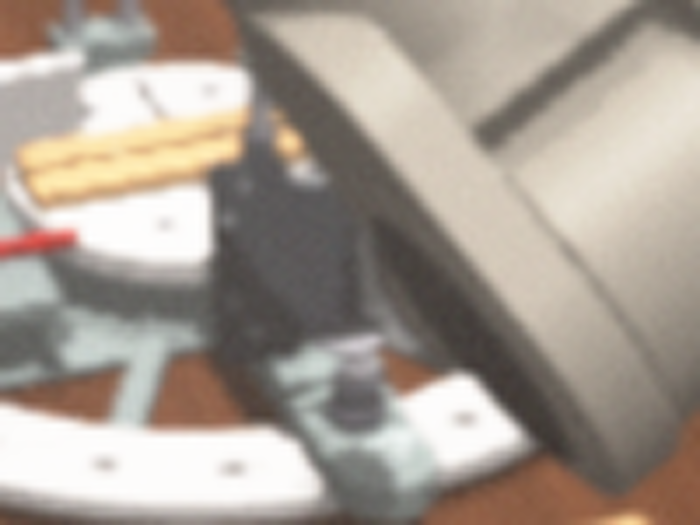

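View pics/top2.png

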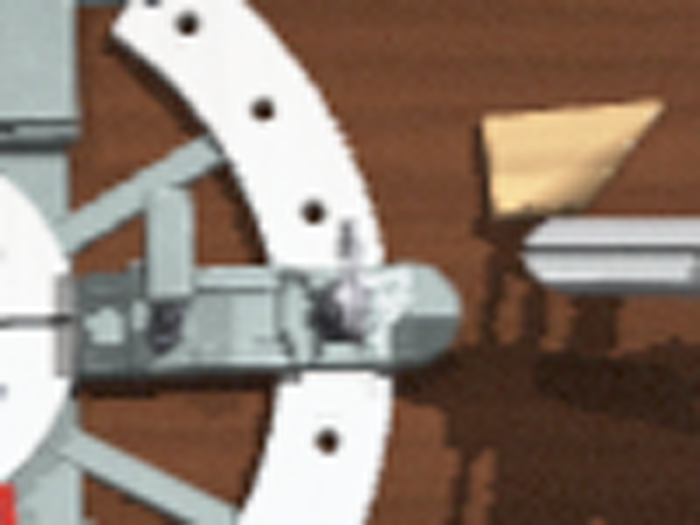

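Run:
```python
from h import *
T=load("top2.npz")
u=proj(T,[.6014,-.1936,.1571])[0];print("tcp px",u,"zoom",(u-[313,141]+.5)*7)
u=proj(T,[.607,-.129,.098+.0245])[0];print("ringtop",u,"zoom",(u-[313,141]+.5)*7)
```

```text
tcp px [388.86774434 176.98332039] zoom [534.57421037 255.38324275]
ringtop [363.9182017  178.49340819] zoom [359.92741187 265.95385732]
```

Emit:
arm_command --pt "1 -0.1 0.35 -0.5 0 0 0" --pt "1 -0.19 0.66 -0.99 0 0 0" --pt "1 -0.1 1.1 -1.3 0 0 0" --pt "1 0 1.6 -1.65 0 0 0" --pt "1 0.08 1.95 -1.92 0 0 0" --pt "1 0.08 1.95 -1.92 0 0 0"

```text
time: 5.15
ee_pos: [0.6025, -0.1424, 0.1067]
orientation: [[0.107, 0.98, 0.169], [0.56, -0.2, 0.804], [0.822, 0.009, -0.57]]
force: [-0.2, 0.4, -0.0]
width: 0.0004
```

```bash
python3 look.py 3 side,top
```

```text
{'time': 5.15, 'joint_pos': [24.975, 43.2551, 12.2636, 98.111, -57.8448, 81.0808, 57.1509], 'ee_pos': [0.6025, -0.1424, 0.1067], 'force': [-0.1963, 0.3705, -0.0089], 'orientation': [[0.1072, 0.9797, 0.1695], [0.5598, -0.2004, 0.8041], [0.8217, 0.0087, -0.5699]]}
side 302 169
top 313 141
```

View pics/side3.png

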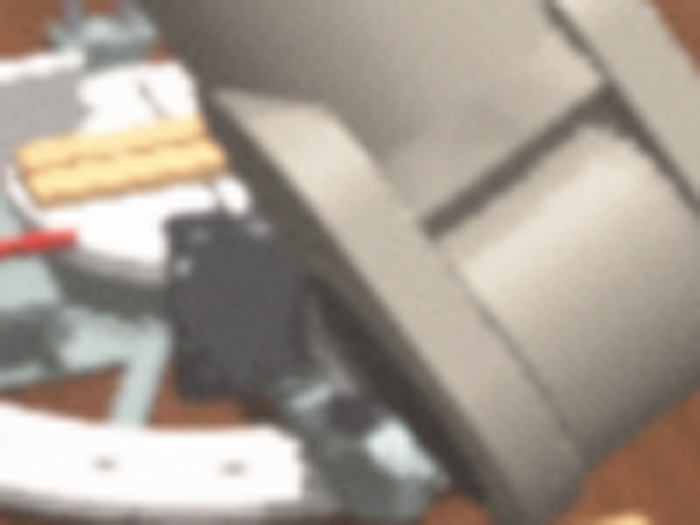

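View pics/top3.png

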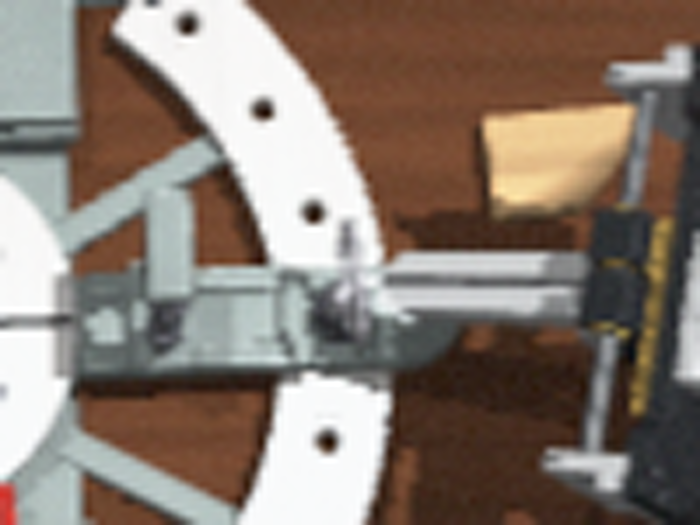

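The tip is 17 mm in front of the ring and centred on it: tip at (385,280) and ring centre at about (353,283) in the zoomed top view. I'll slide it through.

Emit:
arm_command --pt "1 0.1 0.3 -0.2 0 0 0" --pt "1 0.2 0.6 -0.4 0 0 0" --pt "1 0.26 0.9 -0.58 0 0 0" --pt "1 0.32 1.2 -0.75 0 0 0" --pt "1 0.32 1.2 -0.75 0 0 0"

```text
time: 5.75
ee_pos: [0.6106, -0.1128, 0.0883]
orientation: [[0.107, 0.98, 0.17], [0.56, -0.201, 0.804], [0.821, 0.009, -0.57]]
force: [-0.4, 0.3, 0.5]
width: 0.0001
```

```bash
python3 look.py 4 top
```

```text
{'time': 5.75, 'joint_pos': [25.7184, 43.5197, 7.5961, 99.7085, -57.9293, 76.4912, 56.6008], 'ee_pos': [0.6106, -0.1128, 0.0883], 'force': [-0.3721, 0.3083, 0.4924], 'orientation': [[0.107, 0.9796, 0.1699], [0.5602, -0.2006, 0.8037], [0.8214, 0.0092, -0.5703]]}
top 313 141
```

View pics/top4.png

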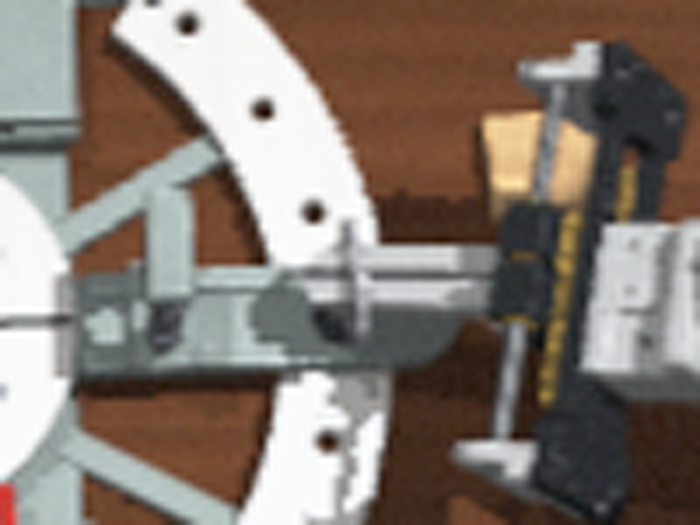

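The fingertip is through the ring with no force on it: the ring wire crosses the fingers at x ≈ 355 and the tip shows at x ≈ 305. I'll lift slowly to find contact.

Emit:
arm_command --pt "1 0 0 0.08 0 0 0" --pt "1 0 0 0.16 0 0 0" --pt "1 0 0 0.24 0 0 0" --pt "1 0 0 0.32 0 0 0" --pt "1 0 0 0.32 0 0 0"

```text
time: 6.3
ee_pos: [0.6108, -0.1151, 0.0966]
orientation: [[0.108, 0.979, 0.172], [0.562, -0.203, 0.802], [0.82, 0.01, -0.572]]
force: [1.0, -3.8, -4.4]
width: 0.0005
```

Emit:
arm_command --pt "1 0 0 0.06 0 0 0" --pt "1 0 0 0.12 0 0 0" --pt "1 0 0 0.18 0 0 0" --pt "1 0 0 0.24 0 0 0" --pt "1 0 0 0.24 0 0 0"

```text
time: 6.8
ee_pos: [0.6107, -0.1146, 0.1029]
orientation: [[0.107, 0.979, 0.171], [0.561, -0.202, 0.802], [0.821, 0.01, -0.572]]
force: [1.6, -4.7, -7.4]
width: 0.0005
```

Emit:
arm_command --pt "1 0 0 0.1 0 0 0" --pt "1 0 0 0.2 0 0 0" --pt "1 0 0 0.3 0 0 0" --pt "1 0 0 0.36 0 0 0" --pt "1 0 0 0.42 0 0 0" --pt "1 0 0 0.42 0 0 0" --pt "1 0 0 0.42 0 0 0"

```text
time: 7.5
ee_pos: [0.6107, -0.1145, 0.1132]
orientation: [[0.107, 0.979, 0.171], [0.561, -0.202, 0.803], [0.821, 0.01, -0.571]]
force: [1.4, -3.6, -10.3]
width: 0.0004
```

```bash
python3 look.py 5 side,top
```

```text
{'time': 7.5, 'joint_pos': [25.4874, 41.4908, 8.076, 99.5336, -57.3971, 77.8032, 54.8436], 'ee_pos': [0.6107, -0.1145, 0.1132], 'force': [1.3842, -3.5722, -10.3423], 'orientation': [[0.1074, 0.9794, 0.1713], [0.5612, -0.2019, 0.8026], [0.8207, 0.0099, -0.5713]]}
side 302 169
top 313 141
```

View pics/top5.png

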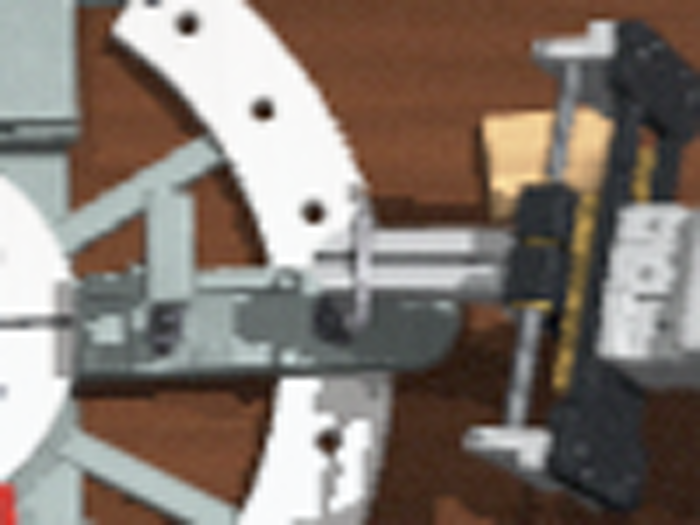

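View pics/side5.png

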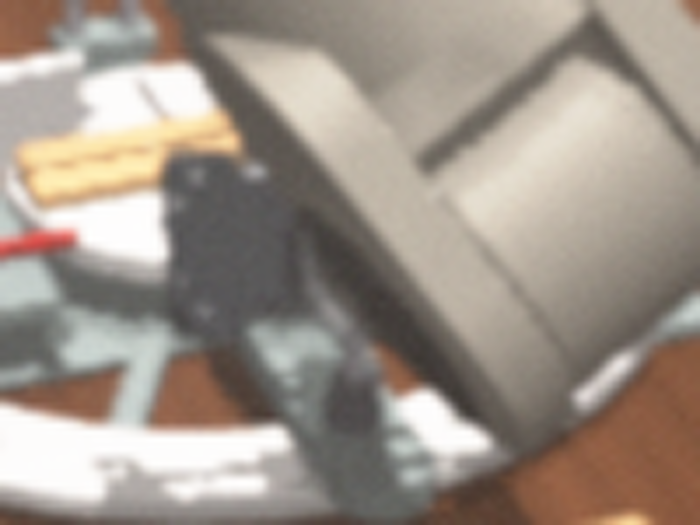

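Run:
```python
from h import *
ims=[]
for k in("4","5"):
    C=load(f"top{k}.npz");ims.append(cv2.resize(C["color"][155:200,345:380,::-1],None,fx=11,fy=11,interpolation=cv2.INTER_CUBIC))
    c=np.array([.6065,-.129,.098+(.0165 if k=="5" else 0)])
    for t in range(0,360,30):
        a=np.radians(6);h=np.array([np.cos(a),np.sin(a),0])
        u=proj(C,c+.0245*(np.cos(np.radians(t))*h+np.sin(np.radians(t))*np.array([0,0,1])))[0]
        cv2.circle(ims[-1],(int((u[0]-345+.5)*11),int((u[1]-155+.5)*11)),2,(0,0,255),-1)
cv2.imwrite("pics/cmp.png",np.hstack(ims))
```

```text
(no output)
```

View pics/cmp.png

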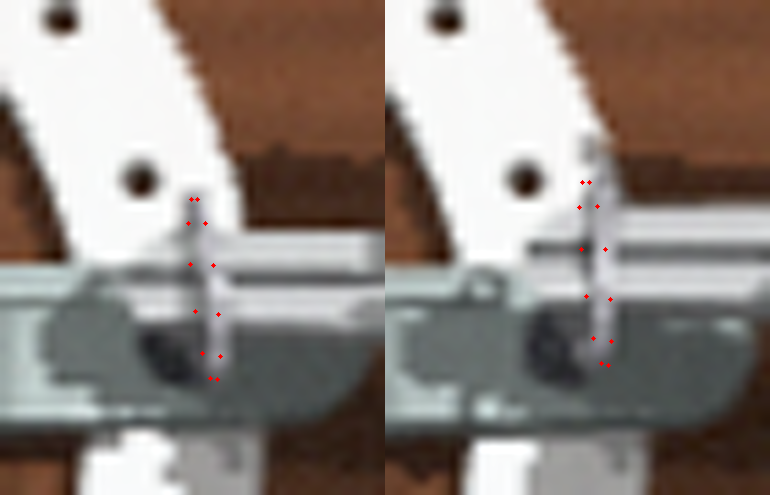

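The lift is about 16–17 mm: the projected ring points match the picture, the arm is still square, and about 10 N is on the tool. Next I'll swing along the arc, holding the tool's orientation.

Emit:
arm_command --pt "1 0.14 0.005 0 0 0 0" --pt "1 0.28 0.01 0 0 0 0" --pt "1 0.42 0.02 0 0 0 0" --pt "1 0.56 0.03 0 0 0 0" --pt "1 0.7 0.05 0 0 0 0" --pt "1 0.84 0.07 0 0 0 0" --pt "1 0.98 0.09 0 0 0 0" --pt "1 1.11 0.11 0 0 0 0" --pt "1 1.25 0.13 0 0 0 0" --pt "1 1.39 0.16 0 0 0 0" --pt "1 1.5 0.18 0 0 0 0" --pt "1 1.5 0.18 0 0 0 0"

```text
time: 8.8
ee_pos: [0.6483, -0.1099, 0.113]
orientation: [[0.107, 0.979, 0.171], [0.561, -0.202, 0.803], [0.821, 0.01, -0.571]]
force: [1.1, -5.3, -8.4]
width: 0.0001
```

```bash
python3 look.py 6 top
```

```text
{'time': 8.8, 'joint_pos': [25.0399, 43.2933, 6.2284, 95.3162, -57.4759, 77.3819, 51.557], 'ee_pos': [0.6483, -0.1099, 0.113], 'force': [1.1094, -5.2627, -8.4255], 'orientation': [[0.1074, 0.9794, 0.1709], [0.5612, -0.2016, 0.8027], [0.8207, 0.0097, -0.5713]]}
top 313 141
```

View pics/top6.png

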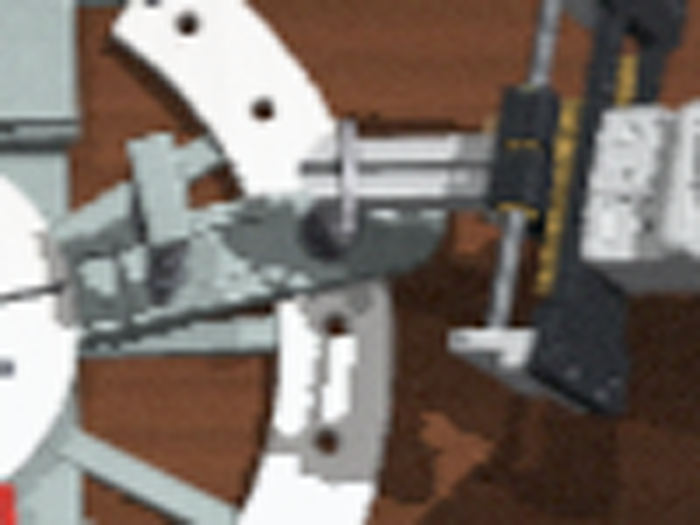

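The arm follows without lag, at about 11° now. I'll finish the arc and check before dropping the pin.

Emit:
arm_command --pt "1 0.12 0.03 0 0 0 0" --pt "1 0.24 0.06 0 0 0 0" --pt "1 0.36 0.09 0 0 0 0" --pt "1 0.46 0.12 0 0 0 0" --pt "1 0.55 0.14 0 0 0 0" --pt "1 0.55 0.14 0 0 0 0" --pt "1 0.55 0.14 0 0 0 0"

```text
time: 9.55
ee_pos: [0.6619, -0.1065, 0.113]
orientation: [[0.108, 0.979, 0.171], [0.561, -0.202, 0.803], [0.821, 0.01, -0.571]]
force: [1.2, -5.2, -10.4]
width: 0.0006
```

```bash
python3 look.py 7 top
python3 - <<'E'
from h import *
ims=[]
f=np.radians(-88.47)
for k,a in(("0",0),("7",15)):
    C=load(f"top{k}.npz");x0,y0=338,150
    im=cv2.resize(C["color"][y0:y0+45,x0:x0+50,::-1],None,fx=8,fy=8,interpolation=cv2.INTER_CUBIC)
    p=np.array([.6008,.0712]);
    for aa,col in((a-1,(255,0,0)),(a,(0,0,255)),(a+1,(255,0,0))):
        t=f+np.radians(aa);F=np.array([np.cos(t),np.sin(t)]);N=np.array([-F[1],F[0]])
        for s in(-.022,.022):
            q=proj(C,[np.r_[p+d*F+s*N,.04] for d in(.15,.235)])
            z=[tuple(int(w) for w in ((r-[x0,y0]+.5)*8)) for r in q]; cv2.line(im,z[0],z[1],col,1)
    ims.append(im)
cv2.imwrite("pics/cmp7.png",np.hstack(ims))
E
```

```text
{'time': 9.55, 'joint_pos': [24.8077, 43.8996, 5.5202, 93.8815, -57.5062, 77.1079, 50.3429], 'ee_pos': [0.6619, -0.1065, 0.113], 'force': [1.2122, -5.1646, -10.4076], 'orientation': [[0.1076, 0.9794, 0.171], [0.5612, -0.2019, 0.8027], [0.8206, 0.0096, -0.5714]]}
top 313 141
```

View pics/cmp7.png

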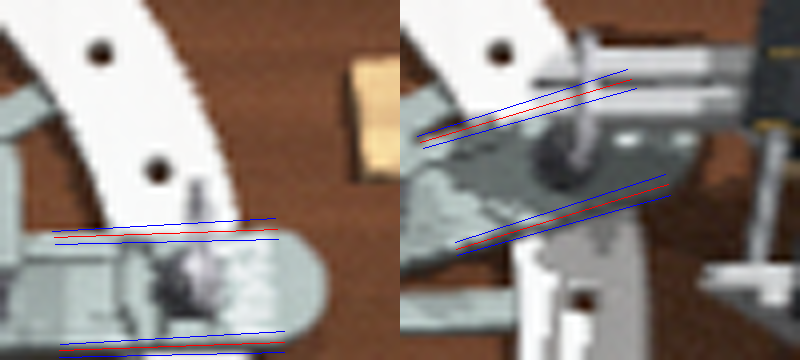

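View pics/top7.png

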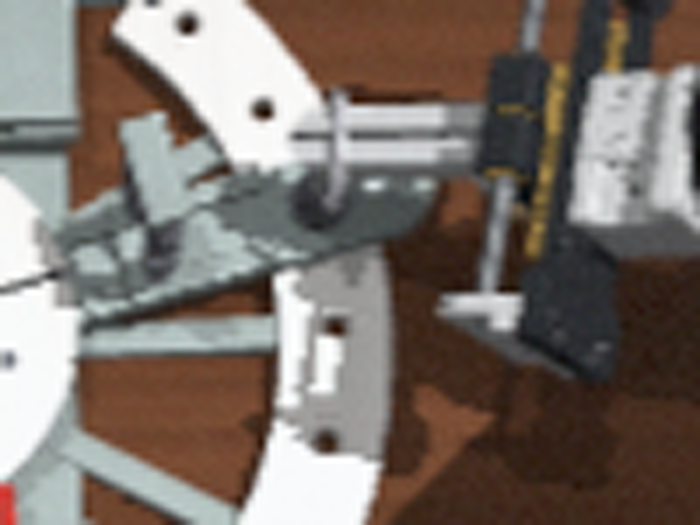

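The bar edges match 15° within a fraction of a degree, with the same small offset as in the square reference. I'll lower the finger so the pin can drop.

Emit:
arm_command --pt "1 0 0 -0.1 0 0 0" --pt "1 0 0 -0.2 0 0 0" --pt "1 0 0 -0.3 0 0 0" --pt "1 0 0 -0.4 0 0 0" --pt "1 0 0 -0.5 0 0 0" --pt "1 0 0 -0.6 0 0 0" --pt "1 0 0 -0.7 0 0 0" --pt "1 0 0 -0.8 0 0 0" --pt "1 0 0 -0.9 0 0 0" --pt "1 0 0 -0.95 0 0 0" --pt "1 0 0 -0.95 0 0 0"

```text
time: 10.7
ee_pos: [0.6619, -0.1058, 0.0897]
orientation: [[0.107, 0.98, 0.171], [0.56, -0.201, 0.803], [0.821, 0.01, -0.57]]
force: [0.1, -0.7, -0.1]
width: 0.0004
```

```bash
python3 look.py 8 top,side
python3 - <<'E'
from h import *
f=np.radians(-88.47+15);p=np.array([.6008,.0712]);c0=p+.2*np.array([np.cos(f),np.sin(f)])
ims=[]
C=load("top8.npz");x0,y0=340,142
for lift in(0,.013):
    im=cv2.resize(C["color"][y0:y0+50,x0:x0+36,::-1],None,fx=11,fy=11,interpolation=cv2.INTER_CUBIC)
    for t in range(0,360,30):
        a=np.radians(2);h=np.array([np.cos(a),np.sin(a),0]);t=np.radians(t)
        u=proj(C,np.r_[c0,.098+lift]+.0245*(np.cos(t)*h+np.sin(t)*np.array([0,0,1])))[0]
        cv2.circle(im,(int((u[0]-x0+.5)*11),int((u[1]-y0+.5)*11)),2,(0,0,255),-1)
    ims.append(im)
cv2.imwrite("pics/cmp8.png",np.hstack(ims))
E
```

```text
{'time': 10.7, 'joint_pos': [25.4749, 45.6765, 4.4871, 93.9737, -57.5648, 75.6674, 51.7125], 'ee_pos': [0.6619, -0.1058, 0.0897], 'force': [0.1015, -0.7296, -0.0838], 'orientation': [[0.1069, 0.9795, 0.1707], [0.5604, -0.2011, 0.8034], [0.8213, 0.0098, -0.5704]]}
top 313 141
side 302 169
```

View pics/cmp8.png

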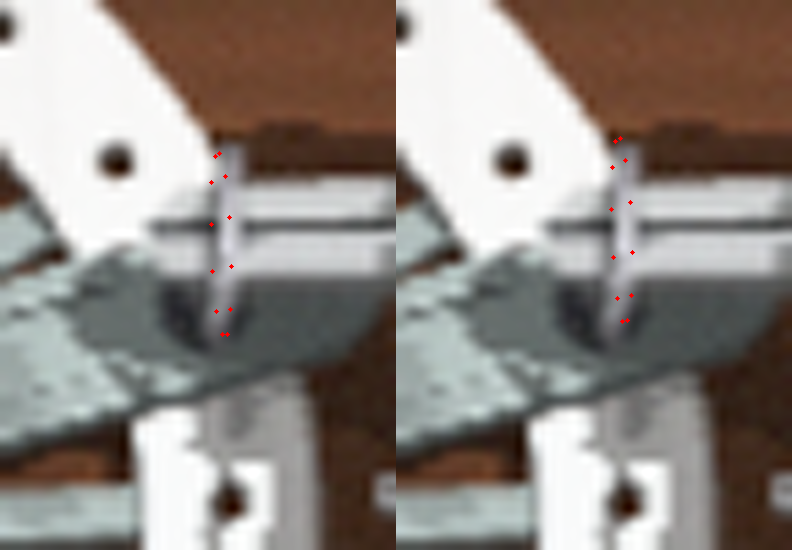

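View pics/side8.png

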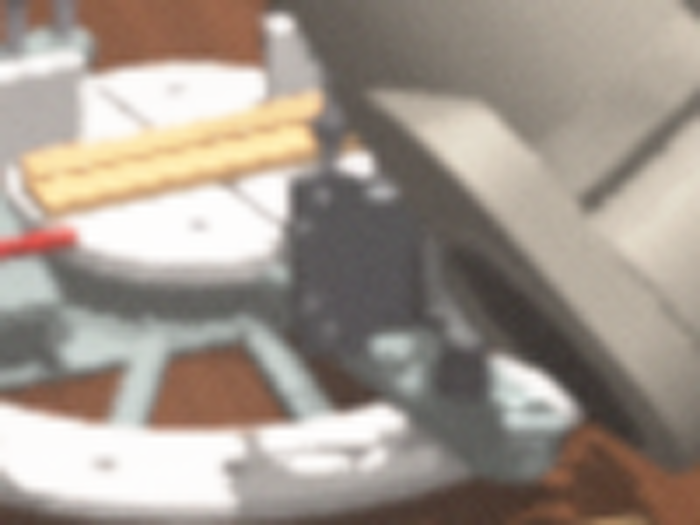

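Emit:
arm_command --pt "1 -0.05 -0.24 0.17 0 0 0" --pt "1 -0.1 -0.48 0.34 0 0 0" --pt "1 -0.16 -0.75 0.53 0 0 0" --pt "1 -0.22 -1.05 0.75 0 0 0" --pt "1 -0.31 -1.45 1.03 0 0 0" --pt "1 -0.41 -1.93 1.37 0 0 0" --pt "1 -0.55 -2.57 1.83 0 0 0" --pt "1 -0.55 -2.57 1.83 0 0 0"

```text
time: 11.6
ee_pos: [0.6482, -0.1744, 0.1366]
orientation: [[0.108, 0.979, 0.175], [0.563, -0.205, 0.801], [0.819, 0.012, -0.573]]
force: [0.4, -0.5, 0.0]
width: 0.0004
```

```bash
python3 look.py 9 top,side
```

```text
{'time': 11.6, 'joint_pos': [29.1916, 44.1852, 6.8216, 89.4635, -54.3403, 82.6051, 49.6511], 'ee_pos': [0.6482, -0.1744, 0.1366], 'force': [0.4417, -0.5372, 0.0005], 'orientation': [[0.1079, 0.9787, 0.1747], [0.5631, -0.205, 0.8006], [0.8193, 0.012, -0.5732]]}
top 313 141
side 302 169
```

View pics/top9.png

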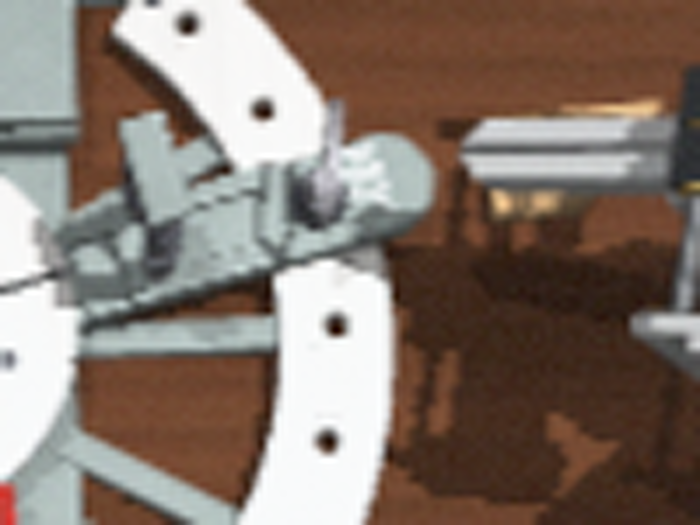

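The finger is out of the ring without any tug. I'll back away so the side camera can see the pin.

Emit:
arm_command --pt "1 0 -0.3 1.2 0 0 0" --pt "1 0 -0.6 2.6 0 0 0" --pt "1 0 -0.9 4.2 0 0 0" --pt "1 0 -1 5.8 -0.1 0 0" --pt "1 0 -1 7.4 -0.2 0 0" --pt "1 -0.5 -1 8.8 -0.3 0 0" --pt "1 -1.5 -1 10 -0.4 0 0" --pt "1 -2.5 -1 10.5 -0.5 0 0" --pt "1 -3 -1 10.5 -0.6 0 0" --pt "1 -3 -1 10.5 -0.6 0 0"

```text
time: 12.7
ee_pos: [0.5729, -0.1928, 0.4003]
orientation: [[0.102, 0.98, 0.174], [0.928, -0.156, 0.338], [0.358, 0.127, -0.925]]
force: [0.5, -0.4, -0.3]
width: 0.0008
```

```bash
python3 look.py 10 top,side; python3 -c "
from h import *
cv2.imwrite('pics/full10.png',load('side10.npz')['color'][:,:,::-1])"
```

```text
{'time': 12.7, 'joint_pos': [13.8744, 11.3907, 14.2779, 89.5678, -25.4784, 80.6398, 24.6843], 'ee_pos': [0.5729, -0.1928, 0.4003], 'force': [0.5333, -0.3555, -0.2745], 'orientation': [[0.1016, 0.9795, 0.1739], [0.9282, -0.1562, 0.3377], [0.358, 0.1271, -0.925]]}
top 313 141
side 302 169
```

View pics/full10.png

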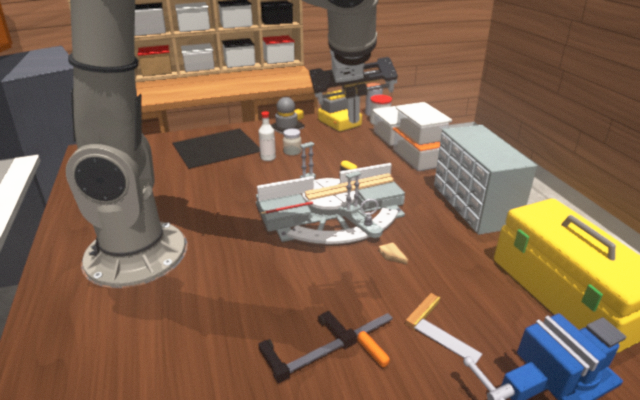

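View pics/side10.png

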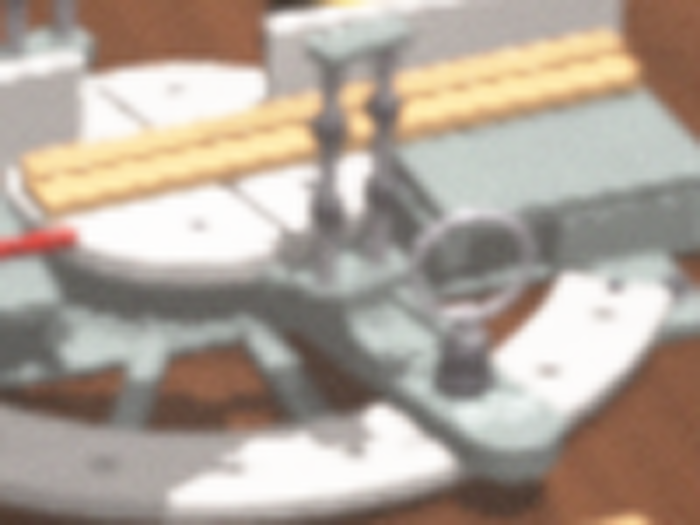

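Run:
```python
from h import *
f=np.radians(-88.47);p=np.array([.6008,.0712]);x0,y0=302,169
ims=[]
for k,a in(("0",0),("10",15)):
    C=load(f"side{k}.npz");t=f+np.radians(a);c0=p+.2*np.array([np.cos(t),np.sin(t)])
    u0,v0=proj(C,np.r_[c0,.098])[0];xx,yy=int(u0)-18,int(v0)-20
    im=cv2.resize(C["color"][yy:yy+45,xx:xx+36,::-1],None,fx=11,fy=11,interpolation=cv2.INTER_CUBIC)
    for z,col in((.0735,(0,0,255)),(.098,(0,0,255)),(.1225,(0,0,255)),(.1355,(255,0,0))):
        u=proj(C,np.r_[c0,z])[0];cv2.circle(im,(int((u[0]-xx+.5)*11),int((u[1]-yy+.5)*11)),3,col,-1)
    ims.append(im)
cv2.imwrite("pics/cmp10.png",np.hstack(ims))
ref,new=load("side0.npz")["color"].astype(int),load("side10.npz")["color"].astype(int)
# bystander centroid shifts: pixel phase correlation around each
for n,cam,(u,v),r in[("glue","side",(267,143),14),("jar","side",(292,143),9),("offcut","side",(394,252),16),("square","side",(440,328),40),("clamp","side",(325,345),60),("moulding","side",(375,185),16),("pencil","side",(285,210),14),("tape","top",(250,151),14),("offcut","top",(393,162),14),("square","top",(483,168),30),("jar","top",(157,195),18),("glue","top",(160,228),20),("pencil","top",(316,240),18),("moulding","top",(296,150),18)]:
    A,B=[cv2.cvtColor(load(f"{cam}{k}.npz")["color"],cv2.COLOR_RGB2GRAY).astype(np.float32)[v-r:v+r,u-r:u+r] for k in("0","10")]
    w=cv2.createHanningWindow(A.shape[::-1],cv2.CV_32F);s,c=cv2.phaseCorrelate(A,B,w);print(n,cam,np.round(s,2),round(c,2))
```

```text
glue side [-0.09  0.34] 0.98
jar side [-0.09 -0.08] 0.8
offcut side [-0.06  0.08] 0.93
square side [-0.02 -0.  ] 1.04
clamp side [-0.06 -0.09] 1.04
moulding side [ 0.75 -0.48] 0.8
pencil side [ 0.07 -0.36] 0.65
tape top [0.09 0.03] 1.03
offcut top [-0.07  0.2 ] 0.99
square top [0.79 0.08] 0.11
jar top [-0.05  0.04] 0.94
glue top [-0.03  0.06] 0.97
pencil top [-0.   0.3] 0.78
moulding top [-0.08  0.22] 0.98
```

View pics/cmp10.png

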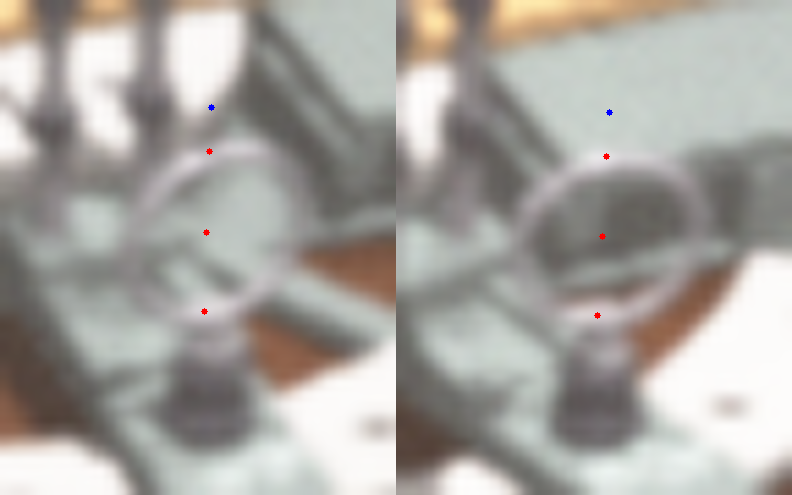

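View pics/top10.png

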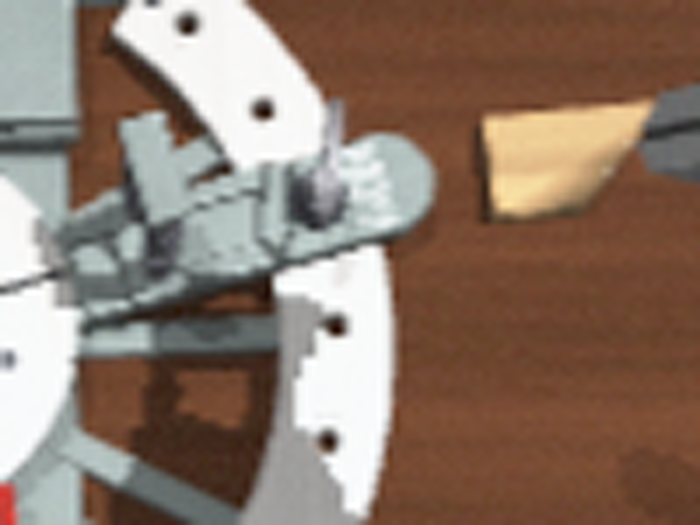

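In the side view the ring's top and bottom wires match the projection for a home pin in the next hole. If the pin were riding 13 mm up, the top wire would be at the blue dot. The hand is clear at 0.4 m, so I'll hand in.

```bash
python3 -c "
from plant import close_job
print(close_job())"
```

```text
the job is handed in; nothing more can be done
None
```

I moved the mitre box to the next mitre stop away from the robot and handed the job in at about 12.8 s of the 48 s. No verdict was reported.

**What I did:** I closed the fingers and passed the tips through the ring from the front, about 35° below level. I lifted the pin about 16–17 mm, swung the arm 15° away from the robot and lowered the finger. The tips then came back out along their own axis. The highest tool force I read was about 12 N, though I only read it at the end of each move.

**Last checks:**
- **Pin:** in the side view, the ring's top and bottom wires match the projection for a home pin in the next hole. A pin still riding 13 mm up would show clearly higher.
- **Arm:** the bar edges matched 15° to within about half a degree when I checked just before dropping the pin.
- **Bystanders:** picture shifts came out at about half a pixel or less for the glue, jar, offcut, clamp, tape measure and pencil.
- **Checks that disagreed:**
  - The moulding read 0.9 px in the side view, but that patch included the moved guide frame; it read 0.2 px from above.
  - The try square read 0.8 px from above with almost no correlation, probably because the hand covered part of that view; it read 0 from the side.
- **Not tested:** I did not push on the arm to confirm it is locked.

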